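# Find the full button tin by its weight

## Robot

A 7-joint arm with a two-finger parallel gripper is mounted at the origin on the work surface. World frame = base frame: x ahead of the robot, y to its left, z up, the work surface at z = 0. Lengths are in m, angles in rad, forces in N, time in s.
With the tool pointing down it reaches from about 0.4 to 0.85 m from the base axis. Payload 4.5 kg.
Tool frame: the origin (TCP) lies at the very end of the fingers, on their centre line; the grasp point (between the pads) lies 19 mm behind it; z points along the fingers, y is the line along which they close (so a half turn about z gives the same grasp; the last joint's range is limited). The gripper opens to 85 mm and grips with 20 to 120 N. Pads are 22 mm wide; open, the fingers measure 114 mm over their backs; the gripper's body (76 mm by 85 mm) begins 54 mm behind the grasp point. The pads swing forward as they close: fully open they stand 13 mm farther back than shut.
Start: joints at [-1.126, 0.689, -0.195, 1.565, 0.157, 0.902, -0.215], TCP at [0.25, 0.573, 0.231] pointing down, gripper open.
Joint ranges: [-3.01, 3.01], [-0.46, 2.08], [-1.47, 1.51], [0.13, 2.56], [-1, 4.14], [0.04, 2.09], [-2.66, 2.66]. Speed limits (rad/s): [2.57, 2.57, 3.14, 3.14, 3.14, 3.14, 3.14].

## Interface

Orientations are given as a unit quaternion [w, x, y, z].
In Python, from workcell import monitor, imaging, workorder gives the robot as it stands. The module is installed in compiled form; this text tells all that it offers.
- The arm moves only by the tool move_arm, never from a script. Its arguments are lists of equal length, an entry for each row: "delta_pos": the shift along the world's x, y, z in mm, a list of three; "angular": the turn, a rotation vector about the world's x, y, z in degrees, a list of three; "hand": the opening in per cent of the stroke, from 0 (shut) to 100 (fully open). In form: {"delta_pos": [[x, y, z], ...], "angular": [[rx, ry, rz], ...], "hand": [hand, ...]}. A call has 1 to 10 rows; each row is the pose to reach, as a shift and turn from the pose commanded when the call began; what a row does not reach only later rows make up. A row lasts 1/8 s, in which the tool goes at most 62.5 mm and 10.7 degrees, less where a joint would pass 70% of its speed; a pose out of reach is approached as far as the arm can. A call with a gripper value outside its range is refused whole. The fingers move at their own pace and stop on an object; "newtons" is the grip in N (left out, the last holds). Time passes only in rows, so rows that repeat a pose let the fingers close. It gives the time, the measured TCP pose, the force, the opening and the grip force at its end, in the units of the state.
- monitor.sense(): the state, without advancing time (a new reading comes with each control period).
- imaging.snapshot(name): name is "scene" or "top" or "wrist"; returns a dict with "pixels" (420x560x3 uint8, red, green, blue), "fx", "fy", "cx", "cy" (pixels), "R" (3x3) and "t" (3): a world point X has camera coordinates R X + t. Camera axes: x right, y down, z forward; pixel columns grow to the right and rows downward; lengths in m; the calibration is good to about 2 mm. A picture is of the moment at which its call begins. There is no depth.
- workorder.hand_in(): hands the job in; it is judged then, once.
The state is a dict: "t": time; "q": joint angles; "qvel": joint speeds; "effort": joint torques, N m; "tool_pos": TCP position; "tool_rot": TCP orientation; "contact_force": force on the tool from outside, world axes, zero at the start; "wrist_torque": the same for the moment, N m; "width": finger opening in m; "grasp_force": force on a finger pad.
Only numpy, scipy, OpenCV 4.12 (cv2) and the standard library are available. Lean on these libraries where they do the work, as an engineer would, in place of code of your own. Each camera call takes 0.05 s, during which the arm holds its last target. There are 200 camera calls.

## Task

Three look-alike round button tins stand on the shop counter: one is full, the other two are empty. Lift them to feel which is the heavy one, stand the full tin upright in the pan of the counter scale to be weighed for the stocktaking, and leave the two empty ones standing upright on the counter. Do not drop any tin or knock one over.

Things in the scene. Friction and masses are not known exactly. Their poses are not given: they have to be found in the camera images.
- tin_a_center (a point): centre (42.5 mm above the underside) of one of three look-alike round tins, plain bare metal, 60 mm diameter, 85 mm tall, z up; the tight lid (top 16 mm) stays on. One of the three, not told which and in a shuffled place, is full: about 500 g (425 to 575); the other two are empty: about 70 g. Loose, 25 mm free all round. The wide flat tin, square tin and spool nearby are not meant.
- tin_b_center (a point): centre (42.5 mm above the underside) of another of three look-alike round tins, plain bare metal, 60 mm diameter, 85 mm tall, z up; the tight lid (top 16 mm) stays on. One of the three, not told which and in a shuffled place, is full: about 500 g (425 to 575); the other two are empty: about 70 g. Loose, 25 mm free all round. The wide flat tin, square tin and spool nearby are not meant.
- tin_c_center (a point): centre (42.5 mm above the underside) of another of three look-alike round tins, plain bare metal, 60 mm diameter, 85 mm tall, z up; the tight lid (top 16 mm) stays on. One of the three, not told which and in a shuffled place, is full: about 500 g (425 to 575); the other two are empty: about 70 g. Loose, 25 mm free all round. The wide flat tin, square tin and spool nearby are not meant.
- pan_floor (a point): centre of the inner floor of the counter scale's square steel pan: 156 x 156 mm outside, rim 4 mm thick standing 12 mm above the floor; x and y along its sides, z up. Unloaded this point is 37 mm above the counter; the pan rides on a soft spring (600 N/m) and sinks to its stop 6 mm lower under the full tin, under 1 mm for an empty one. The grey housing below it is fixed, a display block 24 mm high on its +x side
Mind the look-alikes: they are no part of the job. Leave any purple or red look-alike of the part that bears tin_c_center alone. What is shaped like the part that bears tin_a_center but purple is not meant.

How it is judged:
By the outcome, as a careful person would: the job done as asked, in the order asked, and still so for the second after the job is handed in, with the robot touching nothing.
It also fails if it takes over 67 s, if anything falls off the work surface, if the arm or the gripper's body presses on something with over 40 N, if the wrist force passes 120 N, or if a joint passes its speed limit or range.

## Working session

There is one attempt and no reset: what is moved stays moved. The work goes in short steps, Python scripts to look and compute and a tool call to move; the robot and the scene stay as the last step left them, time stands still between calls to the robot, and variables do not carry over. Pictures are saved under pics/ and viewed, at most 10 in all, crops included, and the job is handed in when it is done.

Besides the shell and the picture viewer there is one more tool, called after "Request:" by a JSON object that holds its "fn" and its "kwargs". move_arm: Moves the arm, as the interface text tells. Its arguments: {"type":"object","properties":{"delta_pos":{"type":"array"},"angular":{"type":"array"},"hand":{"type":"array"},"newtons":{"type":"number"}},"required":["delta_pos","angular","hand"]}

```bash
mkdir -p pics
cat > h.py <<'E'
import numpy as np, cv2
from workcell import monitor, imaging, workorder
def snap(n,f):
    s=imaging.snapshot(n); cv2.imwrite('pics/'+f,s['pixels'][:,:,::-1]); np.savez('pics/'+f+'.npz',**s); return s
def ray(s,u,v,z):
    R=np.array(s['R']);t=np.array(s['t']);c=-R.T@t
    d=R.T@np.array([(u-s['cx'])/s['fx'],(v-s['cy'])/s['fy'],1]); return c+d*(z-c[2])/d[2]
def proj(s,X):
    p=np.array(s['R'])@np.array(X)+s['t']; return p[0]/p[2]*s['fx']+s['cx'],p[1]/p[2]*s['fy']+s['cy']
E
python3 - <<'E'
from h import *
for n in('top','scene'):
    s=snap(n,n+'1.png'); print(n,-np.array(s['R']).T@s['t'],s['R'],s['fx'])
print(monitor.sense())
E
```

```text
top [0.32941454 0.00358337 1.01200998] [[-0.02587862 -0.99952281  0.01686579]
 [-0.98015149  0.0220526  -0.19701963]
 [ 0.19655368 -0.02162963 -0.98025446]] 398.31898508570384
scene [1.14830913 0.02046455 0.6716039 ] [[-0.0257674   0.99966101 -0.00372881]
 [ 0.68177912  0.01484542 -0.73140744]
 [-0.73110415 -0.02138869 -0.68193053]] 383.89099625891276
{'t': 0.1, 'q': array([-1.12622047,  0.68991035, -0.19453982,  1.56622693,  0.15725746,
        0.9025133 , -0.21509853]), 'qvel': array([ 0.00148504, -0.00256143, -0.00133488, -0.00196466, -0.00206197,
        0.00147966, -0.00043429]), 'effort': array([-3.55408192e-03, -5.40597081e+01, -1.27171777e+00, -1.58985579e+01,
        9.35064774e-03,  4.30144646e-03, -3.10327700e-06]), 'tool_pos': array([0.24936412, 0.57246303, 0.23056184]), 'tool_rot': array([-1.32546012e-04,  2.03915050e-01,  9.78988230e-01, -8.24934897e-04]), 'contact_force': array([0.50080883, 0.1529164 , 0.43274424]), 'wrist_torque': array([0.02478875, 0.03269465, 0.01249644]), 'grasp_force': 0.0, 'width': 0.08549759804377877}
```

View pics/top1.png

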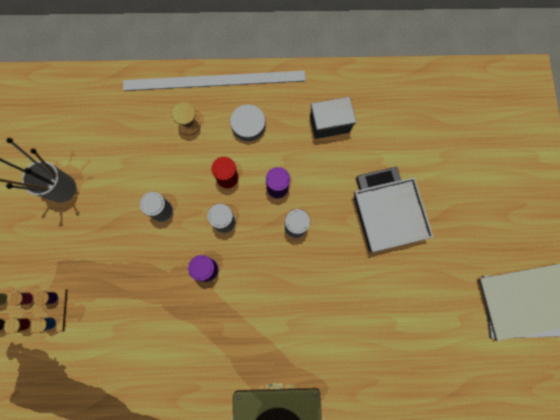

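View pics/scene1.png

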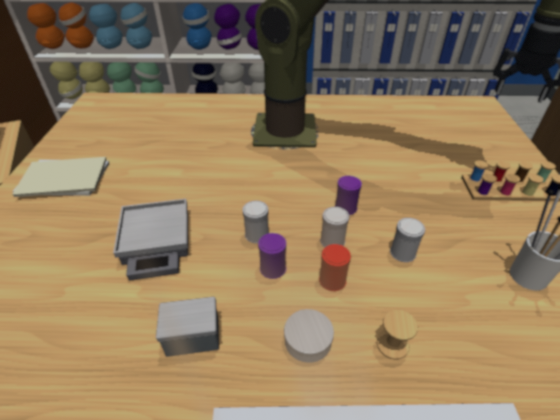

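The top view shows the three bare tins with lids at about (153,205), (221,216) and (297,223). The purple ones are at (278,180) and (203,268), the red one at (225,168), and the scale pan at (393,215). I'll measure these now.

Run:
```python
from h import *
s=np.load('pics/top1.png.npz'); im=s['pixels']; hsv=cv2.cvtColor(im,cv2.COLOR_RGB2HSV)
m=((hsv[...,1]<70)&(hsv[...,2]>120)).astype(np.uint8)
def blobs(m,z,lo=150):
    for c in cv2.findContours(m,cv2.RETR_EXTERNAL,cv2.CHAIN_APPROX_NONE)[0]:
        a=cv2.contourArea(c)
        if a<lo: continue
        (u,v),(w,h),an=cv2.minAreaRect(c)
        e=cv2.fitEllipse(c)
        print(int(a),(round(u),round(v)),round(w),round(h),ray(s,u,v,z).round(4),'box',[ray(s,*p,z)[:2].round(3).tolist() for p in cv2.boxPoints(((u,v),(w,h),an))] if a>2500 else '')
blobs(m,.085)
print('pan');blobs(m,.049,2500)
print('purple');m=((hsv[...,0]>130)&(hsv[...,0]<160)&(hsv[...,1]>100)&(hsv[...,2]>70)).astype(np.uint8);blobs(m,.085)
print('red');m=(((hsv[...,0]>172)|(hsv[...,0]<4))&(hsv[...,1]>150)&(hsv[...,2]>90)).astype(np.uint8);blobs(m,.085)
s=np.load('pics/scene1.png.npz')
for n,p in dict(a=(408,228),b=(335,216),c=(256,210)).items(): print(n,ray(s,*p,.085))
```

```text
4677 (522, 302) 72 79 [ 0.2885 -0.5682  0.085 ] box [[0.366, -0.481], [0.374, -0.668], [0.213, -0.653], [0.207, -0.472]]
443 (297, 220) 23 24 [ 0.4907 -0.0587  0.085 ] box 
441 (219, 215) 23 25 [0.5074 0.1244 0.085 ] box 
433 (152, 204) 23 23 [0.5395 0.2849 0.085 ] box 
3377 (394, 214) 66 62 [ 0.5017 -0.2898  0.085 ] box [[0.56, -0.2], [0.6, -0.349], [0.445, -0.378], [0.407, -0.233]]
842 (247, 120) 33 33 [0.7475 0.0562 0.085 ] box 
964 (333, 112) 26 41 [ 0.7637 -0.159   0.085 ] box 
1688 (214, 80) 11 182 [0.8566 0.1396 0.085 ] box 
pan
4677 (522, 302) 72 79 [ 0.2869 -0.5904  0.049 ] box [[0.368, -0.5], [0.376, -0.695], [0.208, -0.678], [0.202, -0.49]]
3377 (394, 214) 66 62 [ 0.5083 -0.3012  0.049 ] box [[0.569, -0.208], [0.611, -0.362], [0.449, -0.393], [0.41, -0.243]]
purple
488 (200, 268) 25 25 [0.3861 0.1673 0.085 ] box 
401 (278, 179) 22 22 [ 0.5933 -0.0163  0.085 ] box 
red
371 (223, 168) 21 22 [0.6225 0.1161 0.085 ] box 
a [0.54957973 0.27792474 0.085     ]
b [0.51473229 0.12275395 0.085     ]
c [ 0.49848719 -0.05594655  0.085     ]
```

Request:
{"fn": "move_arm", "kwargs": {"delta_pos": [[35,-35,0],[75,-75,0],[115,-115,0],[160,-157,0],[205,-201,0],[250,-245,0],[293,-289,0],[293,-289,0],[293,-289,0]], "angular": [[0,0,0],[0,0,0],[0,0,0],[0,0,0],[0,0,0],[0,0,0],[0,0,0],[0,0,0],[0,0,0]], "hand": [100,100,100,100,100,100,100,100,100], "newtons": 40}}

```text
t: 1.23
tool_pos: [0.5419, 0.2843, 0.2309]
tool_rot: [-0.001, 0.204, 0.979, 0.0]
contact_force: [-0.3, 0.9, 0.0]
width: 0.0852
grasp_force: 0.0
```

Run:
```python
from h import *
s=snap('wrist','w1.png'); st=monitor.sense(); print(st['t'],st['tool_pos'],st['contact_force'])
print(-np.array(s['R']).T@s['t'])
for n,p in dict(a=(.5395,.285,.085),b=(.507,.1244,.085),c=(.491,-.0587,.085)).items(): print(n,proj(s,p))
```

```text
1.275 [0.54124326 0.28547225 0.23106638] [-0.06022662  0.54588958 -0.60580268]
[0.47416386 0.31496506 0.37298024]
a (np.float64(286.4062474068342), np.float64(199.15433020663636))
b (np.float64(134.06264517688487), np.float64(230.71865736314868))
c (np.float64(-15.041513542306404), np.float64(280.0899521077045))
```

View pics/w1.png

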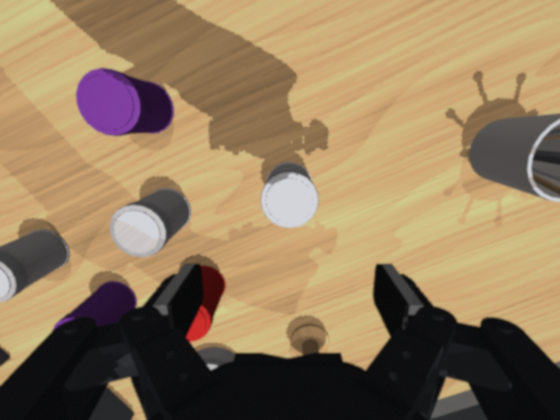

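The wrist view shows tin a's lid at (290,199) and tin b's at (139,231), within 5 px of where they were predicted. I'll refine both.

```bash
cat >> h.py <<'E'
def lids(s,z=.085,thr=150,lo=800):
    hsv=cv2.cvtColor(s['pixels'],cv2.COLOR_RGB2HSV)
    m=((hsv[...,1]<50)&(hsv[...,2]>thr)).astype(np.uint8)
    for c in cv2.findContours(m,cv2.RETR_EXTERNAL,cv2.CHAIN_APPROX_NONE)[0]:
        if cv2.contourArea(c)<lo: continue
        e=cv2.fitEllipse(cv2.convexHull(c)); print(np.round(e[0]),np.round(e[1]),ray(s,*e[0],z).round(4))
E
python3 - <<'E'
from h import *
lids(np.load('pics/w1.png.npz'))
E
```

```text
[137. 231.] [49. 58.] [0.5082 0.1274 0.085 ]
[289. 200.] [55. 58.] [0.5413 0.2873 0.085 ]
```

Request:
{"fn": "move_arm", "kwargs": {"delta_pos": [[0,2,-50],[0,2,-100],[0,2,-150],[0,2,-185],[0,2,-200],[0,2,-200],[0,2,-200],[0,2,-200],[0,2,-200],[0,2,-200]], "angular": [[0,0,0],[0,0,0],[0,0,0],[0,0,0],[0,0,0],[0,0,0],[0,0,0],[0,0,0],[0,0,0],[0,0,0]], "hand": [100,100,100,100,100,100,50,50,50,50], "newtons": 40}}

```text
t: 2.52
tool_pos: [0.5432, 0.2861, 0.0332]
tool_rot: [0.001, 0.204, 0.979, 0.0]
contact_force: [-1.6, -1.5, 6.4]
width: 0.0591
grasp_force: 43.3
```

Request:
{"fn": "move_arm", "kwargs": {"delta_pos": [[0,0,5],[0,0,15],[0,0,30],[0,0,30],[0,0,30],[0,0,30]], "angular": [[0,0,0],[0,0,0],[0,0,0],[0,0,0],[0,0,0],[0,0,0]], "hand": [50,50,50,50,50,50]}}

```text
t: 3.28
tool_pos: [0.5422, 0.2858, 0.0609]
tool_rot: [-0.0, 0.204, 0.979, -0.0]
contact_force: [0.4, -1.1, -5.7]
width: 0.059
grasp_force: 44.2
```

Run:
```python
from h import *
for i in range(4):
    s=imaging.snapshot('scene'); print(monitor.sense()['contact_force'].round(1))
cv2.imwrite('pics/s2.png',s['pixels'][100:330,200:560,::-1])
```

```text
[ 0.5 -0.1 -6. ]
[ 0.2 -0.  -5.1]
[ 0.3 -0.2 -4.1]
[ 0.8  0.5 -5.4]
```

View pics/s2.png

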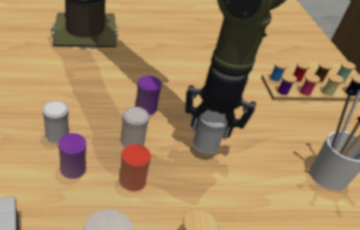

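Tin a is off the counter in the crop, held at about (210,130). The wrist reads about -5.1 N, or roughly 520 g, so this is the full one. I'll carry it towards the pan.

Request:
{"fn": "move_arm", "kwargs": {"delta_pos": [[0,0,25],[0,0,65],[0,-10,110],[-2,-35,140],[-4,-75,150],[-7,-125,150],[-10,-180,150],[-14,-235,150],[-17,-290,150],[-20,-345,150]], "angular": [[0,0,0],[0,0,0],[0,0,0],[0,0,0],[0,0,0],[0,0,0],[0,0,0],[0,0,0],[0,0,0],[0,0,0]], "hand": [50,50,50,50,50,50,50,50,50,50], "newtons": 60}}

```text
t: 4.72
tool_pos: [0.5222, -0.0607, 0.2114]
tool_rot: [0.0, 0.204, 0.979, -0.0]
contact_force: [0.5, -0.2, -4.7]
width: 0.0591
grasp_force: 67.0
```

Request:
{"fn": "move_arm", "kwargs": {"delta_pos": [[-3,-55,0],[-6,-105,0],[-9,-150,0],[-11,-190,0],[-12,-220,0],[-13,-238,0],[-14,-242,0],[-14,-242,0],[-14,-242,0]], "angular": [[0,0,0],[0,0,0],[0,0,0],[0,0,0],[0,0,0],[0,0,0],[0,0,0],[0,0,0],[0,0,0]], "hand": [50,50,50,50,50,50,50,50,50]}}

```text
t: 5.85
tool_pos: [0.5091, -0.2991, 0.2114]
tool_rot: [-0.0, 0.203, 0.979, 0.001]
contact_force: [1.0, 0.1, -3.9]
width: 0.0589
grasp_force: 67.0
```

Run:
```python
from h import *
st=monitor.sense(); print(st)
s=snap('wrist','w3.png'); c=imaging.snapshot('scene')
cv2.imwrite('pics/s3.png',np.hstack([c['pixels'][100:350,50:330],s['pixels'][::2,::2][:210].repeat(1,0) if 0 else cv2.resize(s['pixels'],(333,250))])[:,:,::-1])
np.savez('pics/s3.npz',**c)
for n,(x,y) in dict(p=(.508,-.301)).items(): print(proj(s,(x,y,.049)),proj(c,(x,y,.049)))
```

```text
{'t': 5.85, 'q': array([ 0.64104197,  0.67770293, -0.32403788,  1.69054438,  0.27518975,
        0.81878742,  1.35709343]), 'qvel': array([ 0.00152485,  0.00048189,  0.00416695, -0.00407048,  0.00385737,
        0.00089519,  0.00087947]), 'effort': array([ 4.30817138e-01, -5.43252397e+01, -2.92837054e+00, -1.56068033e+01,
        3.35080409e-02,  1.37075846e-02, -2.09722311e-03]), 'tool_pos': array([ 0.50906071, -0.29906247,  0.21138229]), 'tool_rot': array([-5.65804357e-05,  2.02697012e-01,  9.79241301e-01,  6.26294609e-04]), 'contact_force': array([ 1.01505038,  0.13989363, -3.87940166]), 'wrist_torque': array([ 0.01465487, -0.04215863, -0.03827094]), 'grasp_force': 67.04840183258057, 'width': 0.05888604111854607}
(np.float64(284.5112850358854), np.float64(197.32991678253617)) (np.float64(152.05158671103626), np.float64(222.61979958904288))
```

View pics/s3.png

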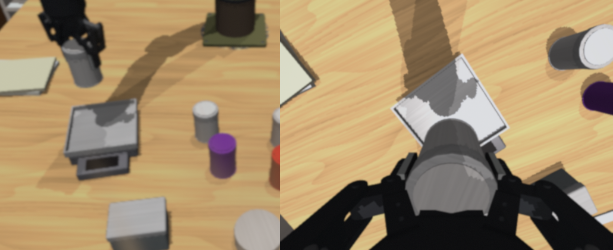

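The crops show the tin hanging over the scale, and the pan centre agrees with my estimate to within 5 mm. I'll lower it slowly.

Request:
{"fn": "move_arm", "kwargs": {"delta_pos": [[0,-1,-35],[0,-1,-75],[0,-1,-110],[0,-1,-128],[0,-1,-136],[0,-1,-140],[0,-1,-143],[0,-1,-146],[0,-1,-147],[0,-1,-147]], "angular": [[0,0,0],[0,0,0],[0,0,0],[0,0,0],[0,0,0],[0,0,0],[0,0,0],[0,0,0],[0,0,0],[0,0,0]], "hand": [50,50,50,50,50,50,50,50,50,50]}}

```text
t: 7.2
tool_pos: [0.5094, -0.3023, 0.0649]
tool_rot: [0.001, 0.204, 0.979, -0.0]
contact_force: [0.8, 0.3, -1.6]
width: 0.0589
grasp_force: 67.2
```

Request:
{"fn": "move_arm", "kwargs": {"delta_pos": [[0,0,-2],[0,0,-3],[0,0,-3],[0,0,-3]], "angular": [[0,0,0],[0,0,0],[0,0,0],[0,0,0]], "hand": [50,50,50,50]}}

```text
t: 7.7
tool_pos: [0.5095, -0.3023, 0.0641]
tool_rot: [0.001, 0.204, 0.979, -0.001]
contact_force: [-3.2, 1.9, 18.2]
width: 0.0587
grasp_force: 69.6
```

Request:
{"fn": "move_arm", "kwargs": {"delta_pos": [[0,0,2],[0,0,2],[0,0,2],[0,0,2],[0,0,2],[0,0,2],[0,0,2],[0,0,2]], "angular": [[0,0,0],[0,0,0],[0,0,0],[0,0,0],[0,0,0],[0,0,0],[0,0,0],[0,0,0]], "hand": [50,50,72,80,90,100,100,100], "newtons": 40}}

```text
t: 8.7
tool_pos: [0.5086, -0.302, 0.0633]
tool_rot: [0.0, 0.204, 0.979, 0.0]
contact_force: [-0.1, -0.0, 0.0]
width: 0.0854
grasp_force: 0.0
```

Request:
{"fn": "move_arm", "kwargs": {"delta_pos": [[0,0,15],[0,0,45],[0,0,90],[0,0,140],[0,0,150],[0,0,150]], "angular": [[0,0,0],[0,0,0],[0,0,0],[0,0,0],[0,0,0],[0,0,0]], "hand": [100,100,100,100,100,100]}}

```text
t: 9.45
tool_pos: [0.5087, -0.3021, 0.2144]
tool_rot: [0.001, 0.204, 0.979, -0.0]
contact_force: [0.7, 0.1, -1.0]
width: 0.0856
grasp_force: 0.0
```

Run:
```python
from h import *
st=monitor.sense(); print(st['t'],st['tool_pos'],st['contact_force'])
c=imaging.snapshot('scene'); w=snap('wrist','w4.png'); lids(w,.116)
cv2.imwrite('pics/s4.png',np.hstack([c['pixels'][100:350,50:450],cv2.resize(w['pixels'],(333,250))])[:,:,::-1])
```

```text
9.45 [ 0.50874819 -0.30213259  0.21440373] [ 0.67692772  0.06461032 -0.95141713]
[281. 179.] [160. 246.] [ 0.4773 -0.2936  0.116 ]
[ 59. 135.] [20. 21.] [ 0.375  -0.4408  0.116 ]
[541.  77.] [62. 81.] [ 0.4842 -0.0833  0.116 ]
```

View pics/s4.png

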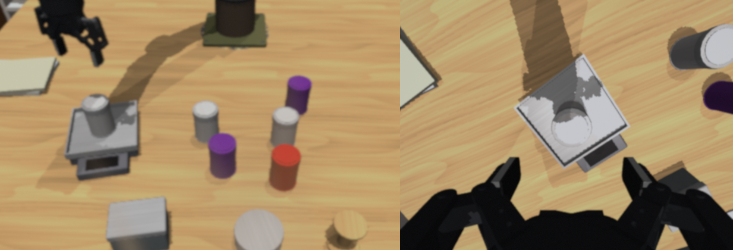

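The full tin stands upright in the pan, at about (572,125) in the wrist part, with the gripper clear. The other two tins stand untouched on the counter. The weight reading left no doubt, so I'm handing in.

```bash
python3 -c "
from workcell import workorder
print(workorder.hand_in())"
```

```text
the job is handed in; nothing more can be done
None
```

The full tin (about 520 g by the wrist force) stands upright in the scale pan, and the job was handed in at about 9.5 s; it was the first tin I lifted, so I left the two empty ones standing where they were and did not lift them.

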